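# Put the spice jar back and latch the rack's keeper bar

### The job

Lift the spice jar out of the basket and stand it upright in the empty bay of the spice rack, fully back against the rear rails. Then let go of it, swing the rack's keeper bar shut in front of the jars until its ball catch clicks in and holds, pressing it gently home (no more than about 12 N at the handle) rather than forcing it. Leave the other things where they are.

Things in the scene. Friction and masses are not known exactly. Their poses are not given: they have to be found in the camera images.
- jar: the loose spice jar standing in the basket: clear glass with brown filling, round, 40 mm diameter, 100 mm tall in all; the top 24 mm is a black cap of 37 mm diameter. Origin: centre of its underside, z up. About 140 g. Grip it by the cap from above.
- jar_a: an equal jar already standing in one bay of the rack; origin at the centre of its underside
- jar_b: another equal jar already standing in another bay of the rack; origin at the centre of its underside
- pad: dark round rubber pad, 1 mm thick, 37 mm diameter, on the floor of the empty bay (which bay varies). Origin: where the jar's underside centre belongs when the jar is home, touching the rear rails; axes as the rack's. A jar standing more than about 4 mm in front of it can be in the bar's way.
- rack: white wire spice rack, fixed. Origin on the worktop under the middle bay's centre; +x: its back (rear rails), -x: open front, y along the three bays (y = -50, 0, 50 mm; floor 5 mm up; 47 mm wide; dividers 35 mm high). Rear rails: two wires, top 60.5 mm up, inner face 20.5 mm behind the bay centres. Jars in it reach 105 mm up. The catch at its +y end is set anywhere over 28 mm in x: not reported.
- basket: white plastic open basket, fixed, 180 x 140 x 55 mm tall, walls and floor 5 mm; origin under its centre, x along its 180 mm side
- hinge (a point): point on the keeper bar's upright hinge axis, 53 mm above the worktop, at the -y end of the rack's front, 27.5 mm in front of the line of bay centres. The bar is a steel strip 6 mm thick, 46 to 60 mm above the worktop; 184 mm from the axis it runs over the catch: a barrel with a spring ball, and behind it an upright with the rubber stop. Site axes as the rack's.
- handle (a point): centre of the grip of the keeper bar's handle, 75 mm above the worktop, 205 mm from the hinge axis: an upright black tab at the bar's free end, 10 mm thick (across the bar), 28 mm wide (along it), 46 to 95 mm above the worktop. Site y axis: along the bar, away from the hinge; +x: the way it moves to shut.
- keeper (a joint): bar angle: 0 = along the rack's +y, grows as it swings out to the front, anticlockwise from above, to 1.65. Stays where left (about 1 N at the handle). It shuts at 0 to 0.15, depending on how the catch is set (see rack). About 0.07 before that it meets the spring ball: a bump of 4 to 9 N at the handle; past it, it snaps in and rests on a rubber stop (about 5 N per mm at the handle).
- tin: small round steel tin in the basket, 51 mm diameter, 50 mm tall, to be left in the basket
- timer: white kitchen timer of conical shape in the basket, 56 mm diameter, 54 mm tall, to be left in the basket
- mill: dark wooden pepper mill, 52 mm diameter, 120 mm tall; bystander
- mug: white mug, 82 mm diameter, 92 mm tall; bystander
- oil: green oil bottle, 62 mm diameter, 235 mm tall; bystander
- spoon: wooden spoon lying on the worktop; bystander
- shaker: white salt shaker, 42 mm diameter, 77 mm tall; bystander

How it is judged:
On the way, in this order (a step that is already met when the one before it is completed fails the run):
1. the jar is lifted clear of the basket (height (world z) of jar above 0.06 m), for 0.1 s.
2. the jar stands released and upright in the empty bay, with the keeper bar not yet shut (horizontal distance between jar and pad below 0.012 m and height (world z) of jar below 0.012 m and angle between jar's own z axis and vertical below 0.1 rad and contact force between jar and the fingers below 0.1 N and value of joint keeper above 0.3 rad), for 0.2 s.
3. the keeper bar is past its ball catch and against its rubber stop (value of joint keeper below 0.19 rad and contact force between keeper and stop_c0 above 0.5 N), for 0.2 s.
At the end, for the whole second after the job is handed in: Let go, the keeper bar is held by its ball against the rubber stop (over 0.5 N on it, bar below 0.19 rad). The jar stands upright and at rest on the floor of the formerly empty bay, within 8 mm of the pad's centre; the other two jars still stand in their bays (moved under 12 mm) (all of step 3 and horizontal distance between jar and pad below 0.008 m and height (world z) of jar below 0.009 m and angle between each of jar, jar_a, jar_b's own z axis and vertical below 0.07 rad and distance of each of jar_a, jar_b from where it was at the start of the episode below 0.012 m and linear speed of jar below 0.02 m/s); the robot touches nothing.
It fails at once if the keeper bar is forced against its stop (more than 22 N on the rubber stop, about 17 N at the handle) (contact force between keeper and stop_c0 above 22 N).
It fails at once if the tin or the timer is moved more than 40 mm (distance of any of tin, timer from where it was at the start of the episode above 0.04 m).
It fails at once if another bystander is moved more than 40 mm (distance of any of mill, mug, oil, spoon, shaker from where it was at the start of the episode above 0.04 m).
It also fails if it takes over 72 s, if anything falls off the work surface, if the arm or the gripper's body presses on something with over 40 N, if the wrist force passes 120 N, or if a joint passes its speed limit or range.

### The arm

A 6-joint arm with a two-finger parallel gripper is mounted at the origin on the work surface. World frame = base frame: x ahead of the robot, y to its left, z up, the work surface at z = 0. Lengths are in m, angles in rad, forces in N, time in s.
With the tool pointing down it reaches from about 0.35 to 0.975 m from the base axis. Payload 4.9 kg.
Tool frame: the origin (TCP) lies at the very end of the fingers, on their centre line; the grasp point (between the pads) lies 19 mm behind it (ctrl.tcp_to_grasp is the z of the grasp point in the tool frame, in m); z points along the fingers, y is the line along which they close (so a half turn about z gives the same grasp; the last joint's range is limited). The gripper opens to 85 mm and grips with 20 to 120 N. Pads are 22 mm wide; open, the fingers measure 114 mm over their backs; the gripper's body (76 mm by 85 mm) begins 54 mm behind the grasp point. The pads swing forward as they close: fully open they stand 13 mm farther back than shut.
Start: joints at [-1.364, 0.053, 1.613, -0, 1.476, -0.119], TCP at [0.2, -0.592, 0.231] pointing down, gripper open.
Joint ranges: [-3.01, 3.01], [-1.01, 2.22], [0.06, 2.58], [-1.02, 4.17], [0.09, 2.62], [-3.14, 3.14]. Speed limits (rad/s): [2.57, 2.57, 3.14, 3.14, 3.14, 3.14].

### API

Orientations are given as a rotation vector (axis times angle).
In Python, from station import ctrl, eyes, job, nets gives the robot as it stands. The module is installed in compiled form; this text tells all that it offers.
- The arm moves only by the tool jog_arm, never from a script. Its argument "commands" is one flat list of numbers, 7 for each row, row after row: the shift along the tool's x, y, z each as a share of 0.06 m, from -1 to 1, then the turn, a rotation vector about the tool's x, y, z each as a share of 0.1 rad, from -1 to 1, then the finger opening in mm, from 0 to 85.4. In form: [x, y, z, ax, ay, az, grip, x, y, z, ax, ay, az, grip, ...]. A call has 1 to 20 rows; each row shifts and turns the commanded pose from where the row before left it, along the tool's axes as they then stand; what a row does not reach is not made up. A row lasts 1/8 s, in which the tool goes at most 62.5 mm and 10.7 degrees, less where a joint would pass 70% of its speed; a pose out of reach is approached as far as the arm can. A call with a number of a shift or a turn outside -1 to 1 is refused whole. A call with a gripper value outside its range is refused whole. The fingers move at their own pace and stop on an object; "newtons" is the grip in N (left out, the last holds). Time passes only in rows, so rows that do not move let the fingers close. It gives the time, the measured TCP pose, the force, the opening and the grip force at its end, in the units of the state.
- ctrl.get_obs(): the state, without advancing time (a new reading comes with each control period).
- eyes.get_image(name): name is "side" or "top"; returns a dict with "image" (384x512x3 uint8, red, green, blue), "z_map" (384x512 float32, m along the optical axis (not along the pixel's ray), 0 where there is no reading), "K" (3x3 intrinsics, pixels), "cam_to_world" (4x4, takes a point from camera to world coordinates). Camera axes: x right, y up, looking along -z (the intrinsics and any distortion apply to the point x, -y, -z); pixel columns grow to the right and rows downward; lengths in m; the calibration is good to about 2 mm. A picture is of the moment at which its call begins.
- job.finish_job(): hands the job in; it is judged then, once.
Trained networks look in the newest picture that a camera, given by its name, has taken for a name from the list of things; names that differ only in an ending like _2 or _b are one class to them, and where a whole thing is asked for, a point or a joint stands for the part that bears it (a point fixed in the world has none). Each returns a list of dicts, best first, with "p" (0 to 1); they miss things now and then, are a little off and sometimes report something else, mostly with a low value. They report only what shows in the picture. A call takes as long as a camera call.
- nets.silhouettes(camera, name): "mask" (384x512 bool, what is visible of it) and "bbox" ([left, top, right, bottom] in pixels, round what is visible of it).
The state is a dict: "t": time; "q": joint angles; "dq": joint speeds; "effort": joint torques, N m; "tool_pos": TCP position; "tool_rot": TCP orientation; "contact_force": force on the tool from outside, world axes, zero at the start; "wrist_torque": the same for the moment, N m; "opening": finger opening in m; "grip_force": force on a finger pad.
Only numpy, scipy, OpenCV 4.12 (cv2) and the standard library are available. Lean on these libraries where they do the work, as an engineer would, in place of code of your own. Each camera call takes 0.05 s, during which the arm holds its last target. There are 200 camera calls.

## Working session

There is one attempt and no reset: what is moved stays moved. The work goes in short steps, Python scripts to look and compute and a tool call to move; the robot and the scene stay as the last step left them, time stands still between calls to the robot, and variables do not carry over. Pictures are saved under pics/ and viewed, at most 10 in all, crops included, and the job is handed in when it is done.

Besides the shell and the picture viewer there is one more tool, called as name(argument=value, ...) on one line, values as JSON. jog_arm: Moves the arm, as the interface text tells. Shift numbers are shares of 0.06 m and turn numbers shares of 0.1 rad, none past 1 either way. Its arguments: {"type":"object","properties":{"commands":{"type":"array","items":{"type":"number"}},"newtons":{"type":"number"}},"required":["commands"]}

```bash
mkdir -p pics; cat > h.py <<'E'
import numpy as np, cv2
from station import ctrl, eyes, job, nets
def cloud(d):
    z=d["z_map"];K=d["K"];v,u=np.mgrid[:384,:512]
    P=np.stack([(u-K[0,2])/K[0,0]*z,-(v-K[1,2])/K[1,1]*z,-z],-1)
    T=d["cam_to_world"];W=P@T[:3,:3].T+T[:3,3];W[z==0]=np.nan
    return W
E
python3 - <<'E'
from h import *
o=ctrl.get_obs();print({k:np.round(v,3) for k,v in o.items()},ctrl.tcp_to_grasp)
for c in("top","side"):
    d=eyes.get_image(c);cv2.imwrite(f"pics/{c}0.png",d["image"][:,:,::-1]);np.savez(f"{c}0.npz",**d)
    print(c,d["K"].round(1).tolist(),d["cam_to_world"].round(3).tolist())
    W=cloud(d)
    for n in("jar","pad","rack","basket","handle","keeper","tin","timer","mill","mug","oil","spoon","shaker"):
        for r in nets.silhouettes(c,n)[:4]:
            w=W[r["mask"]];w=w[~np.isnan(w[:,0])]
            if len(w):print(n,round(r["p"],2),r["bbox"],len(w),"med",np.median(w,0).round(3),"lo",np.percentile(w,3,axis=0).round(3),"hi",np.percentile(w,97,axis=0).round(3))
E
```

```text
{'t': np.float64(0.0), 'q': array([-1.364,  0.053,  1.614, -0.   ,  1.476, -0.119]), 'dq': array([ 0.001, -0.001,  0.   ,  0.001, -0.   ,  0.   ]), 'effort': array([ 2.0000e-03, -3.9368e+01, -3.7017e+01, -0.0000e+00,  7.0000e-03,
       -0.0000e+00]), 'tool_pos': array([ 0.2  , -0.591,  0.23 ]), 'tool_rot': array([-3.098, -0.509,  0.   ]), 'contact_force': array([-0.36 ,  1.012, -0.557]), 'wrist_torque': array([ 0.01 , -0.007,  0.019]), 'grip_force': np.float64(0.0), 'opening': np.float64(0.086)} -0.0187
top [[388.2, 0.0, 250.3], [0.0, 388.2, 186.3], [0.0, 0.0, 1.0]] [[-0.147, 0.969, -0.198, 0.323], [-0.989, -0.143, 0.035, 0.004], [0.006, 0.201, 0.979, 1.055], [0.0, 0.0, 0.0, 1.0]]
jar 0.81 [257.0, 154.2, 265.1, 174.6] 222 med [ 0.576 -0.062  0.103] lo [ 0.565 -0.079  0.044] hi [ 0.596 -0.047  0.107]
jar 0.78 [256.1, 172.0, 271.0, 192.6] 242 med [ 0.526 -0.059  0.103] lo [ 0.515 -0.076  0.035] hi [ 0.547 -0.043  0.108]
jar 0.73 [128.8, 198.6, 152.5, 218.7] 364 med [0.501 0.25  0.098] lo [0.487 0.238 0.005] hi [0.522 0.272 0.107]
jar 0.67 [107.3, 108.9, 150.8, 153.6] 1217 med [0.737 0
[... 3038 characters left out ...]
.055]
mill 0.88 [153.5, 194.9, 176.2, 235.4] 540 med [0.774 0.092 0.058] lo [0.757 0.076 0.004] hi [0.797 0.102 0.118]
mug 0.77 [147.5, 240.8, 191.5, 288.2] 1466 med [0.727 0.288 0.057] lo [0.669 0.233 0.002] hi [0.769 0.312 0.091]
oil 0.95 [218.9, 92.4, 234.0, 155.0] 818 med [ 0.678 -0.367  0.106] lo [ 0.653 -0.388  0.007] hi [ 0.707 -0.355  0.228]
oil 0.67 [155.2, 194.6, 175.6, 233.9] 573 med [0.773 0.092 0.055] lo [0.755 0.067 0.002] hi [0.797 0.102 0.118]
spoon 0.73 [336.5, 273.7, 354.7, 329.1] 404 med [0.258 0.319 0.014] lo [0.242 0.239 0.002] hi [0.288 0.398 0.02 ]
shaker 0.7 [303.0, 150.5, 312.4, 169.4] 237 med [ 0.376 -0.279  0.042] lo [ 0.358 -0.297  0.002] hi [ 0.394 -0.269  0.075]
```

```bash
python3 - <<'E'
from h import *
a=cv2.imread("pics/top0.png");b=cv2.imread("pics/side0.png")
A=cv2.resize(a[140:280,95:295],(800,560),interpolation=cv2.INTER_CUBIC)
B=cv2.resize(b[160:320,205:405][:, :],(750,600),interpolation=cv2.INTER_CUBIC)
cv2.imwrite("pics/topc.png",A);cv2.imwrite("pics/sidec.png",B)
E
```

```text
(no output)
```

View pics/topc.png

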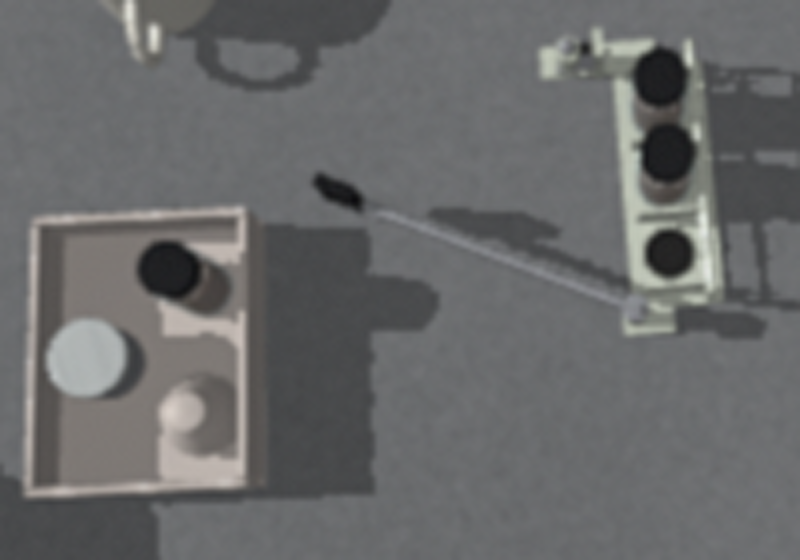

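View pics/sidec.png

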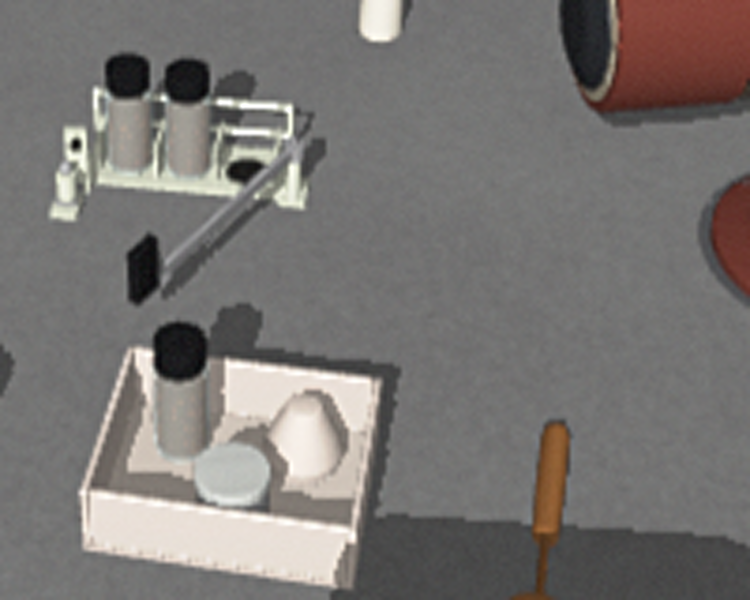

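```bash
cat > m.py <<'E'
from h import *
D={c:dict(np.load(f"{c}0.npz")) for c in("top","side")}
W={c:cloud(D[c]) for c in D}
def sel(c,x0,x1,y0,y1,z0,z1):
    w=W[c];k=(w[...,0]>x0)&(w[...,0]<x1)&(w[...,1]>y0)&(w[...,1]<y1)&(w[...,2]>z0)&(w[...,2]<z1);return k
def show(n,c,*b,dark=None):
    k=sel(c,*b)
    if dark: k&=D[c]["image"].max(-1)<dark
    p=W[c][k]
    if len(p)<4: print(n,c,len(p));return p
    (cx,cy),r=cv2.minEnclosingCircle(p[:,:2].astype(np.float32))
    print(n,c,len(p),"mean",p.mean(0).round(4),"mid",((p.min(0)+p.max(0))/2).round(4),"circ",round(cx,4),round(cy,4),round(r,4));return p
for c in D:
    for n,x,y in(("jar",.505,.255),("ja",.581,-.064),("jb",.531,-.06)):
        show(n,c,x-.035,x+.035,y-.035,y+.035,.099,.12) if n=="jar" else show(n,c,x-.025,x+.025,y-.035,y+.035,.099,.12)
    show("pad",c,.45,.51,-.1,-.02,-.005,.015,dark=45)
    show("handle",c,.5,.6,.1,.2,.066,.11,dark=60)
    p=show("rail",c,.44,.62,-.12,-.07,.045,.075)
    if len(p)>10: l=cv2.fitLine(p[:,:2].astype(np.float32),2,0,.01,.01).ravel();print("rail line",l.round(4),"yaw",np.degrees(np.arctan2(l[1],l[0])),p[:,0].min(),p[:,0].max())
    p=show("bar",c,.42,.54,-.04,.14,.05,.066)
    if len(p)>10: l=cv2.fitLine(p[:,:2].astype(np.float32),2,0,.01,.01).ravel();print("bar line",l.round(4),"yaw",np.degrees(np.arctan2(l[1],l[0])),p[:,1].min())
    p=show("floor",c,.42,.63,-.1,-.02,.0025,.009);
E
python3 m.py
```

```text
jar top 180 mean [0.5057 0.2569 0.1043] mid [0.5057 0.2569 0.1041] circ 0.5062 0.257 0.0186
ja top 161 mean [ 0.5835 -0.0642  0.1046] mid [ 0.5846 -0.0645  0.1042] circ 0.5843 -0.0642 0.0186
jb top 164 mean [ 0.534  -0.0612  0.1047] mid [ 0.5337 -0.0614  0.1047] circ 0.5343 -0.0615 0.0186
pad top 85 mean [ 0.4858 -0.0573  0.0055] mid [ 0.4857 -0.057   0.0058] circ 0.4858 -0.058 0.0144
handle top 52 mean [0.5421 0.1484 0.0893] mid [0.5435 0.1488 0.0827] circ 0.544 0.1495 0.013
rail top 129 mean [ 0.5302 -0.0831  0.0598] mid [ 0.5323 -0.0813  0.0593] circ 0.5323 -0.085 0.0845
rail line [ 0.9984 -0.057   0.5302 -0.0831] yaw -3.2698834 0.44803071073584944 0.6164747263001114
bar top 221 mean [0.4856 0.0459 0.0589] mid [0.4872 0.0515 0.0577] circ 0.4899 0.0514 0.1
bar line [0.4902 0.8716 0.4856 0.0459] yaw 60.64653 -0.03673951081104478
floor top 664 mean [ 0.5087 -0.0573  0.0051] mid [ 0.5247 -0.06    0.0057] circ 0.524 -0.058 0.1078
jar side 128 mean [0.506  0.2628 0.1036] mid [0.506  0.2616 0.1034] circ 0.5069 0.2616 0.0186
ja side 73 mean [ 0.5839 -0.058   0.1038] mid [ 0.5839 -0.0604  0.1042] circ 0.5838 -0.0602 0.0196
jb side 73 mean [ 0.5342 -0.0548  0.1036] mid [ 0.5341 -0.0582  0.103 ] circ 0.533 -0.0585 0.0199
pad side 31 mean [ 0.4875 -0.0582  0.0049] mid [ 0.4868 -0.0553  0.0057] circ 0.4847 -0.0555 0.0153
handle side 85 mean [0.5447 0.1584 0.0832] mid [0.5451 0.1568 0.0816] circ 0.5421 0.1568 0.0146
rail side 52 mean [ 0.5132 -0.0788  0.0572] mid [ 0.5334 -0.0799  0.055 ] circ 0.5334 -0.0789 0.0841
rail line [ 0.998  -0.0639  0.5132 -0.0788] yaw -3.664124 0.4498127190345355 0.6170286861942433
bar side 178 mean [0.4868 0.0494 0.0568] mid [0.4859 0.0485 0.0579] circ 0.4941 0.0491 0.0958
bar line [0.4616 0.8871 0.4868 0.0494] yaw 62.510605 -0.03953160395725375
floor side 287 mean [ 0.5218 -0.0479  0.0051] mid [ 0.525  -0.0579  0.0057] circ 0.525 -0.0577 0.1031
```

jog_arm(commands=[0,0,0,0,0,0.965,85,0,0,0,0,0,0.965,85,0,0,0,0,0,0.965,85,0,0,0,0,0,0.965,85,0.265,-0.9,0,0,0,0,85,0.265,-0.9,0,0,0,0,85,0.265,-0.9,0,0,0,0,85,0.265,-0.9,0,0,0,0,85,0.265,-0.9,0,0,0,0,85,0.265,-0.9,0,0,0,0,85,0.265,-0.9,0,0,0,0,85,0.265,-0.9,0,0,0,0,85,0.265,-0.9,0,0,0,0,85,0.265,-0.9,0,0,0,0,85,0.265,-0.9,0,0,0,0,85,0.265,-0.9,0,0,0,0,85,0.265,-0.9,0,0,0,0,85,0.265,-0.9,0,0,0,0,85,0.265,-0.9,0,0,0,0,85,0.265,-0.9,0,0,0,0,85], newtons=30)

```text
t: 3.9
tool_pos: [0.5064, 0.257, 0.2315]
tool_rot: [3.14, -0.094, 0.001]
contact_force: [1.0, -0.9, 0.8]
opening: 0.0846
grip_force: 0.0
```

jog_arm(commands=[0,0,0.7,0,0,0,85,0,0,0.7,0,0,0,85,0,-0.02,0.7,0,0,0,85,0,0,0.3,0,0,0,85,0,0,0.3,0,0,0,85,0,0,0,0,0,0,60,0,0,0,0,0,0,30,0,0,0,0,0,0,30,0,0,0,0,0,0,30,0,0,0,0,0,0,30,0,0,0,0,0,0,30,0,0,0,0,0,0,30], newtons=30)

```text
t: 5.4
tool_pos: [0.5074, 0.2567, 0.0713]
tool_rot: [-3.139, 0.094, -0.005]
contact_force: [0.2, 0.9, 6.4]
opening: 0.0381
grip_force: 30.3
```

jog_arm(commands=[0,0,-0.2,0,0,0,30,0,0,-0.6,0,0,0,30,0,0,-0.6,0,0,0,30,0,0,-0.6,0,0,0,30,0,0,0,0,0,0,30,0,0,0,0,0,0,30])

```text
t: 6.15
tool_pos: [0.5052, 0.2559, 0.188]
tool_rot: [3.139, -0.095, -0.003]
contact_force: [-0.5, 0.1, -1.9]
opening: 0.0384
grip_force: 30.5
```

```bash
python3 - <<'E'
from h import *
for c in("top","side"):
    d=eyes.get_image(c);W=cloud(d);o=ctrl.get_obs()["tool_pos"];np.savez(f"{c}1.npz",**d)
    k=(np.abs(W[...,0]-o[0])<.04)&(np.abs(W[...,1]-o[1])<.06)&(W[...,2]>.085)&(W[...,2]<.24)
    p=W[k];print(c,o.round(4))
    for z in np.arange(.09,.24,.01):
        q=p[(p[:,2]>=z)&(p[:,2]<z+.01)]
        if len(q)>3:print(round(z,3),len(q),q.min(0).round(3),q.max(0).round(3),q.mean(0).round(4))
a=cv2.resize(d["image"][190:290,200:330,::-1],(780,600),interpolation=2);cv2.imwrite("pics/s1.png",a)
E
```

```text
top [0.5049 0.2558 0.1872]
0.12 13 [0.485 0.237 0.122] [0.511 0.255 0.129] [0.4938 0.2433 0.1259]
0.13 12 [0.485 0.236 0.131] [0.508 0.252 0.139] [0.4948 0.2417 0.1354]
0.14 16 [0.485 0.236 0.14 ] [0.509 0.249 0.149] [0.4947 0.2409 0.1443]
0.15 17 [0.485 0.235 0.15 ] [0.503 0.251 0.16 ] [0.4942 0.2407 0.1553]
0.16 10 [0.488 0.236 0.161] [0.503 0.247 0.17 ] [0.4927 0.2408 0.1659]
0.17 8 [0.487 0.238 0.171] [0.496 0.245 0.179] [0.4917 0.2413 0.1753]
0.18 5 [0.489 0.237 0.183] [0.495 0.243 0.188] [0.4916 0.2407 0.185 ]
0.19 8 [0.49  0.229 0.191] [0.496 0.243 0.198] [0.493  0.2378 0.195 ]
0.2 11 [0.493 0.224 0.201] [0.497 0.241 0.207] [0.495  0.2317 0.2046]
0.21 4 [0.493 0.224 0.212] [0.497 0.237 0.219] [0.4943 0.2302 0.217 ]
0.23 18 [0.49  0.206 0.231] [0.507 0.231 0.24 ] [0.4956 0.2259 0.2363]
side [0.5048 0.2558 0.1869]
0.12 35 [0.484 0.26  0.12 ] [0.521 0.28  0.13 ] [0.5011 0.2742 0.1256]
0.13 49 [0.484 0.26  0.13 ] [0.521 0.282 0.139] [0.5018 0.2738 0.1342]
0.14 54 [0.484 0.26  0.14 ] [0.52  0.281 0.15 ] [0.5007 0.2736 0.1447]
0.15 50 [0.484 0.258 0.15 ] [0.524 0.28  0.16 ] [0.5022 0.2729 0.1551]
0.16 53 [0.484 0.259 0.16 ] [0.523 0.281 0.17 ] [0.5012 0.273  0.1649]
0.17 56 [0.484 0.256 0.17 ] [0.523 0.28  0.18 ] [0.5023 0.2731 0.1751]
0.18 31 [0.484 0.258 0.18 ] [0.522 0.282 0.19 ] [0.4954 0.2713 0.1848]
0.19 47 [0.484 0.256 0.19 ] [0.522 0.292 0.2  ] [0.4998 0.2762 0.1952]
0.2 49 [0.486 0.258 0.201] [0.517 0.295 0.21 ] [0.5006 0.2809 0.2053]
0.21 60 [0.486 0.238 0.21 ] [0.517 0.294 0.22 ] [0.4976 0.2733 0.2158]
0.22 26 [0.488 0.234 0.22 ] [0.51  0.29  0.229] [0.4959 0.2606 0.2225]
0.23 30 [0.491 0.223 0.23 ] [0.52 0.31 0.24] [0.5026 0.2836 0.2364]
```

View pics/s1.png

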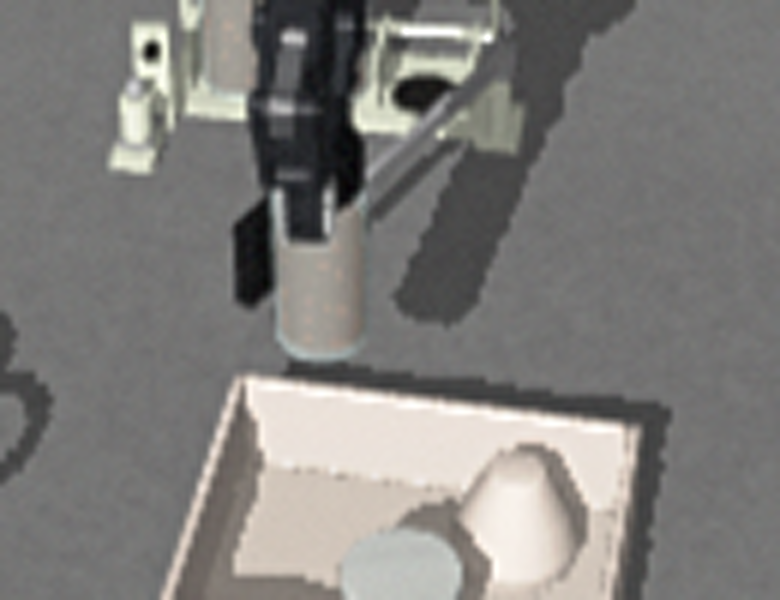

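jog_arm(commands=[-0.02,0.3,0,0,0,0,30,0,0.6,0,0,0,0,30,0,0.7,0,0,0,0,30,0,0.7,0,0,0,0,30,0,0.7,0,0,0,0,30,0,0.7,0,0,0,0,30,0,0.7,0,0,0,0,30,0,0.5,0,0,0,0,30,0,0.27,0,0,0,0,30,0,0,0,0,0,0,30,0,0,0,0,0,0,30])

```text
t: 7.62
tool_pos: [0.486, -0.0527, 0.189]
tool_rot: [-3.14, 0.094, 0.001]
contact_force: [-0.8, -0.6, -2.1]
opening: 0.0379
grip_force: 30.6
```

```bash
python3 - <<'E'
from h import *
for c in("top","side"):
    d=eyes.get_image(c);W=cloud(d);o=ctrl.get_obs();np.savez(f"{c}2.npz",**d);print(c,o["tool_pos"].round(4),o["tool_rot"].round(4),o["contact_force"].round(1))
    o=o["tool_pos"];k=(np.abs(W[...,0]-o[0])<.04)&(np.abs(W[...,1]-o[1])<.06)&(W[...,2]>.122)&(W[...,2]<.18)
    p=W[k]
    for z in np.arange(.12,.18,.02):
        q=p[(p[:,2]>=z)&(p[:,2]<z+.02)]
        if len(q)>3:print(round(z,3),len(q),q.min(0).round(3),q.max(0).round(3))
cv2.imwrite("pics/s2.png",cv2.resize(d["image"][150:230,210:310,::-1],(750,600),interpolation=2))
E
```

```text
top [ 0.4861 -0.0525  0.1891] [-3.1398e+00  9.2700e-02  6.0000e-04] [ 0.3  0.6 -1.3]
0.12 16 [ 0.465 -0.064  0.126] [ 0.479 -0.033  0.139]
0.14 22 [ 0.465 -0.065  0.141] [ 0.481 -0.033  0.159]
0.16 22 [ 0.466 -0.066  0.16 ] [ 0.482 -0.033  0.177]
side [ 0.4862 -0.0524  0.1892] [-3.1399e+00  9.2300e-02  4.0000e-04] [ 0.1 -0.1 -1.1]
0.12 59 [ 0.467 -0.044  0.122] [ 0.504 -0.025  0.14 ]
0.14 78 [ 0.468 -0.046  0.14 ] [ 0.504 -0.025  0.16 ]
0.16 82 [ 0.465 -0.054  0.16 ] [ 0.504 -0.026  0.18 ]
```

View pics/s2.png

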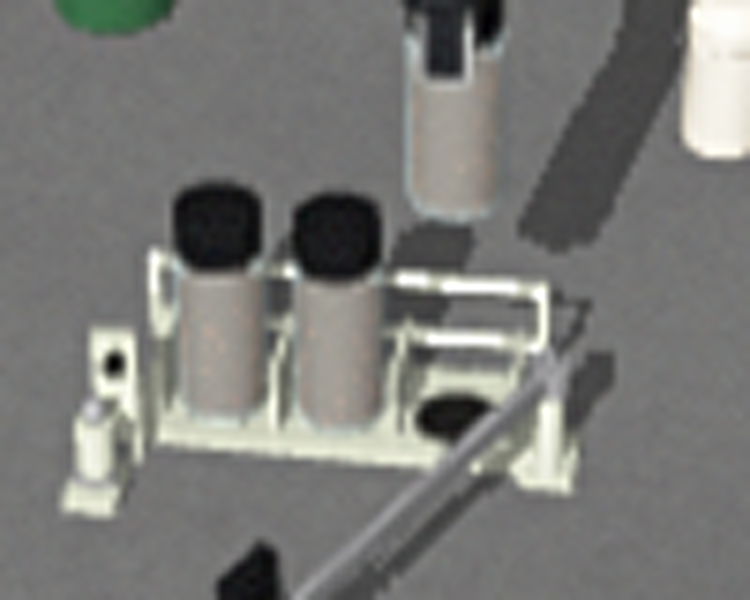

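jog_arm(commands=[-0.01,0,0.6,0,0,0,30,0,0,0.6,0,0,0,30,0,0,0.4,0,0,0,30,0,0,0.2,0,0,0,30,0,0,0.05,0,0,0,30,0,0,0,0,0,0,30,0,0,0,0,0,0,30])

```text
t: 8.6
tool_pos: [0.4865, -0.0535, 0.0796]
tool_rot: [3.14, -0.094, 0.003]
contact_force: [-0.2, 1.3, -1.4]
opening: 0.0383
grip_force: 30.6
```

jog_arm(commands=[0,0.05,0,0,0,0,30,0,0,0,0,0,0,30])

```text
t: 8.85
tool_pos: [0.4856, -0.0566, 0.0787]
tool_rot: [3.14, -0.095, 0.001]
contact_force: [-0.5, -0.2, -0.8]
opening: 0.0384
grip_force: 30.6
```

jog_arm(commands=[0,0.025,0,0,0,0,30,0,0,0,0,0,0,30])

```text
t: 9.1
tool_pos: [0.4853, -0.0579, 0.0783]
tool_rot: [-3.14, 0.095, 0.0]
contact_force: [0.3, -0.6, -1.8]
opening: 0.0384
grip_force: 30.6
```

jog_arm(commands=[0,0.02,0,0,0,0,30,0,0,0,0,0,0,30])

```text
t: 9.35
tool_pos: [0.4852, -0.0589, 0.0782]
tool_rot: [-3.14, 0.095, 0.0]
contact_force: [-0.9, 0.8, -1.2]
opening: 0.0385
grip_force: 30.6
```

jog_arm(commands=[0,0.02,0,0,0,0,30,0,0,0,0,0,0,30])

```text
t: 9.6
tool_pos: [0.4852, -0.0593, 0.0783]
tool_rot: [-3.138, 0.095, 0.0]
contact_force: [-0.7, 6.1, -0.4]
opening: 0.038
grip_force: 30.8
```

jog_arm(commands=[0,-0.01,0.04,0,0,0,30,0,0,0.03,0,0,0,30,0,0,0,0,0,0,30])

```text
t: 9.98
tool_pos: [0.4853, -0.0592, 0.0739]
tool_rot: [-3.139, 0.095, -0.001]
contact_force: [1.0, 5.1, -1.1]
opening: 0.038
grip_force: 30.8
```

jog_arm(commands=[0,0,0.02,0,0,0,30,0,0,0,0,0,0,30])

```text
t: 10.22
tool_pos: [0.4854, -0.0592, 0.0729]
tool_rot: [-3.139, 0.095, -0.001]
contact_force: [1.4, 5.5, 0.7]
opening: 0.0383
grip_force: 30.9
```

jog_arm(commands=[0,0,0.015,0,0,0,30,0,0,0,0,0,0,30])

```text
t: 10.48
tool_pos: [0.4854, -0.0592, 0.0721]
tool_rot: [-3.139, 0.094, -0.001]
contact_force: [-0.2, 5.1, 1.8]
opening: 0.0384
grip_force: 31.0
```

jog_arm(commands=[0,0,0.015,0,0,0,30,0,0,0,0,0,0,30])

```text
t: 10.72
tool_pos: [0.4856, -0.0592, 0.0714]
tool_rot: [-3.139, 0.095, -0.001]
contact_force: [1.2, 5.9, 1.6]
opening: 0.0383
grip_force: 31.1
```

jog_arm(commands=[0,0,0,0,0,0,48,0,0,0,0,0,0,70,0,0,0,0,0,0,70,0,0,0,0,0,0,70,0,0,-0.5,0,0,0,70,0,0,-0.7,0,0,0,70,0,0,-0.8,0,0,0,70,0,-1,0,0,0,0,70,0,-1,0,0,0,0,70,0,-1,0,0,0,0,70,0,0,0,0,0,0,70])

```text
t: 12.1
tool_pos: [0.4957, 0.1234, 0.1911]
tool_rot: [-3.14, 0.085, -0.0]
contact_force: [-0.2, -0.1, -0.4]
opening: 0.07
grip_force: 0.0
```

```bash
sed -i 's/0\.npz/3.npz/' m.py; cat >> m.py <<'E'
for c in D: show("jar3",c,.46,.509,-.1,-.025,.099,.12)
E
python3 - <<'E'
from h import *
for c in("top","side"):
    d=eyes.get_image(c);np.savez(f"{c}3.npz",**d);
    x=(170,140,270,230) if c=="top" else (210,160,310,250)
    cv2.imwrite(f"pics/{c}3.png",cv2.resize(d["image"][x[1]:x[3],x[0]:x[2],::-1],(660,594),interpolation=2))
E
python3 m.py
```

```text
jar top 0
ja top 161 mean [ 0.5835 -0.0644  0.1047] mid [ 0.5839 -0.0643  0.1053] circ 0.5842 -0.0645 0.0183
jb top 164 mean [ 0.534  -0.0612  0.1046] mid [ 0.5338 -0.0611  0.1048] circ 0.5344 -0.0615 0.0184
pad top 0
handle top 0
rail top 133 mean [ 0.5294 -0.0829  0.06  ] mid [ 0.5325 -0.0814  0.0615] circ 0.5325 -0.085 0.0849
rail line [ 0.9983 -0.0576  0.5294 -0.0829] yaw -3.3013065 0.44779267076665197 0.6171592921243316
bar top 171 mean [0.4722 0.0216 0.0592] mid [0.4753 0.0268 0.0578] circ 0.4784 0.0279 0.0738
bar line [0.4875 0.8731 0.4722 0.0216] yaw 60.820713 -0.03924063560872463
floor top 464 mean [ 0.5183 -0.0553  0.0051] mid [ 0.5248 -0.06    0.0057] circ 0.5251 -0.0633 0.1099
jar side 0
ja side 69 mean [ 0.5836 -0.0591  0.1035] mid [ 0.5838 -0.063   0.1035] circ 0.5842 -0.063 0.0212
jb side 19 mean [ 0.5428 -0.0529  0.103 ] mid [ 0.5355 -0.056   0.1035] circ 0.5362 -0.0571 0.0196
pad side 0
handle side 84 mean [0.5446 0.1584 0.0835] mid [0.5452 0.1539 0.0822] circ 0.545 0.1533 0.0158
rail side 32 mean [ 0.5288 -0.0809  0.0552] mid [ 0.5334 -0.0803  0.0536] circ 0.5333 -0.0793 0.084
rail line [ 0.998  -0.0627  0.5288 -0.0809] yaw -3.5960162 0.44981528162987583 0.616895850083864
bar side 204 mean [0.4866 0.0367 0.0571] mid [0.4877 0.0485 0.0578] circ 0.4938 0.0482 0.0972
bar line [0.3663 0.9305 0.4866 0.0367] yaw 68.50992 -0.03998290526524895
floor side 200 mean [ 0.5328 -0.0413  0.0051] mid [ 0.5292 -0.0566  0.0057] circ 0.5303 -0.0601 0.1013
jar3 top 169 mean [ 0.4845 -0.058   0.1044] mid [ 0.4848 -0.0576  0.1042] circ 0.4849 -0.0579 0.0185
jar3 side 69 mean [ 0.4832 -0.0512  0.1036] mid [ 0.4845 -0.0534  0.1039] circ 0.4833 -0.0534 0.0207
```

View pics/side3.png

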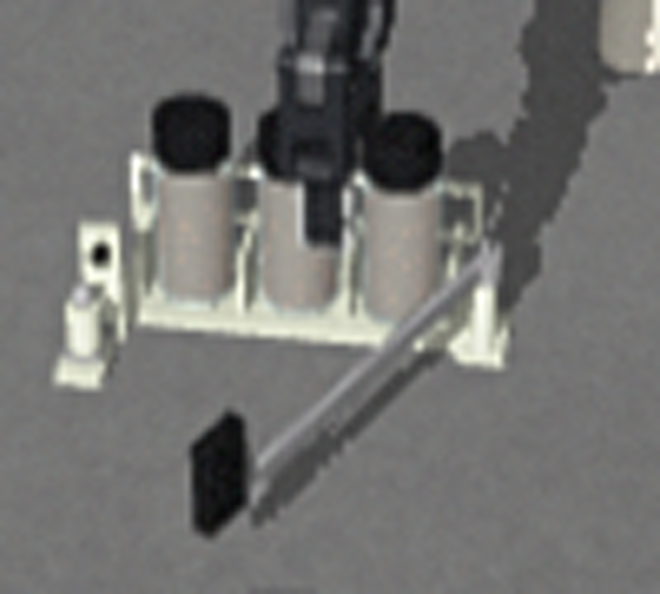

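View pics/top3.png

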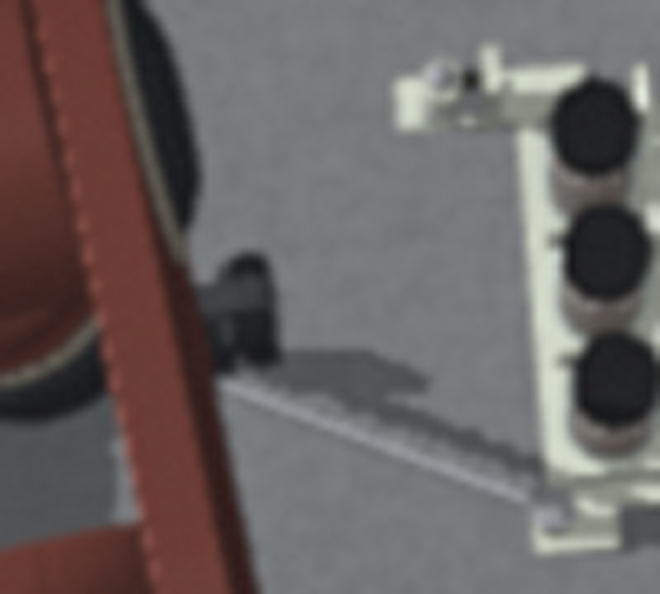

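jog_arm(commands=[0,0,0,0,0,-1,0,0,0,0,0,0,-1,0,0,0,0,0,0,-1,0,0,0,0,0,0,-1,0,0,0,0,0,0,-1,0,0,0,0,0,0,-1,0,0,0,0,0,0,-1,0,0,0,0,0,0,-1,0,0,0,0,0,0,-1,0,0,0,0,0,0,-1,0,0,0,0,0,0,-1,0,0,0,0,0,0,-0.13,0,0,0,0,0,0,0,0,0,0,0,0,0,0,0])

```text
t: 13.95
tool_pos: [0.4961, 0.1197, 0.1911]
tool_rot: [2.717, 1.576, -0.0]
contact_force: [0.3, -0.4, -0.3]
opening: -0.0001
grip_force: 0.0
```

```bash
cat > g.py <<'E'
from h import *
from scipy.spatial.transform import Rotation as R
import sys
o=ctrl.get_obs();M=R.from_rotvec(o["tool_rot"]).as_matrix()
H=np.array([.444,-.028]);p=o["tool_pos"];r=p[:2]-H
yaw=np.arctan2(M[1,0],M[0,0])
print("q",o["q"].round(3),"pos",p.round(4),"yaw",yaw.round(4),"z",M[:,2].round(4),"centre in tool rel hinge (R,-d)",(M[:2,:2].T@r).round(4),"t",o["t"],"F tool",(M.T@o["contact_force"]).round(1),"open",o["opening"])
if len(sys.argv)>1:
    a=np.array(eval(sys.argv[1]));print("shift m",(M.T@(a-p)).round(4),"shares",(M.T@(a-p)/.06).round(3))
E
python3 g.py "[.5173,.1681,.068]"
python3 - <<'E'
from h import *
# catch geometry: points near +y end of rack, in rack coords
for c,off in(("top",0),("side",.005)):
    W=cloud(dict(np.load(f"{c}0.npz")));d=W[...,:2]-np.array([.534,-.0612+off])
    x=d@np.array([-.059,-.998]);y=d@np.array([.998,-.059]);z=W[...,2]
    k=(y>.078)&(y<.12)&(z>.015)&(z<.1)&(abs(x)<.09)
    for zz in np.arange(.02,.1,.01):
        m=k&(z>=zz)&(z<zz+.01)
        if m.sum():print(c,zz.round(2),m.sum(),"x",x[m].min().round(3),x[m].max().round(3),"y",y[m].min().round(3),y[m].max().round(3))
E
```

```text
q [ 0.091 -0.198  1.918 -0.     1.421  0.61 ] pos [0.4961 0.1197 0.1911] yaw 1.0513 z [ 0. -0. -1.] centre in tool rel hinge (R,-d) [ 0.1541 -0.0281] t 13.95 F tool [-0.2  0.5  0.3] open -6.798309227991476e-05
shift m [ 0.0526 -0.0056  0.1231] shares [ 0.876 -0.094  2.052]
top 0.02 7 x -0.06 -0.036 y 0.078 0.088
top 0.03 23 x -0.065 0.022 y 0.079 0.098
top 0.04 15 x -0.062 0.022 y 0.079 0.097
top 0.05 20 x -0.049 0.026 y 0.078 0.091
top 0.06 15 x -0.04 -0.034 y 0.08 0.097
side 0.02 30 x -0.067 0.024 y 0.078 0.099
side 0.03 36 x -0.066 0.027 y 0.079 0.1
side 0.04 28 x -0.065 0.028 y 0.078 0.098
side 0.05 27 x -0.05 0.025 y 0.08 0.097
side 0.06 8 x -0.041 -0.034 y 0.08 0.097
```

jog_arm(commands=[0.88,-0.1,0,0,0,0,0,0,0,0,0,0,0,0,0,0,0.7,0,0,0,0,0,0,0.7,0,0,0,0,0,0,0.5,0,0,0,0,0,0,0.15,0,0,0,0,0,0,0,0,0,0,0])

```text
t: 14.82
tool_pos: [0.5169, 0.1686, 0.0683]
tool_rot: [-2.717, -1.578, 0.001]
contact_force: [1.1, 0.3, 0.9]
opening: -0.0004
grip_force: 0.0
```

```bash
python3 g.py
```

```text
q [ 0.178  0.02   1.933 -0.     1.188  0.697] pos [0.5169 0.1686 0.0683] yaw 1.0524 z [-3.e-04 -2.e-04 -1.e+00] centre in tool rel hinge (R,-d) [ 0.2069 -0.0341] t 14.825 F tool [ 0.8  0.8 -0.9] open -0.00039689693296800547
```

jog_arm(commands=[0,0.12,0,0,0,0,0,0,0.1,0,0,0,0,0,0.01,0.17,0,0,0,0.5,0,0.01,0.17,0,0,0,0.5,0,0.01,0.17,0,0,0,0.5,0,0.01,0.17,0,0,0,0.5,0,0,0,0,0,0,0,0])

```text
t: 15.7
tool_pos: [0.5648, 0.1412, 0.0691]
tool_rot: [2.86, 1.299, 0.003]
contact_force: [-0.9, -0.2, 0.6]
opening: -0.0
grip_force: 0.0
```

```bash
python3 g.py; python3 - <<'E'
from h import *
for c in("side",):
    d=eyes.get_image(c);W=cloud(d);cv2.imwrite("pics/s4.png",cv2.resize(d["image"][160:250,190:310,::-1],(800,600),interpolation=2))
    for r in nets.silhouettes(c,"keeper")[:1]:
        w=W[r["mask"]];w=w[(w[:,2]>.045)&(w[:,2]<.066)];l=cv2.fitLine(w[:,:2].astype(np.float32),2,0,.01,.01).ravel();print(r["p"],np.arctan2(l[1],l[0])+.059)
E
```

```text
q [ 0.117  0.106  1.842 -0.     1.192  0.835] pos [0.5648 0.1412 0.0691] yaw 0.8525 z [ 1.8e-03  1.0e-04 -1.0e+00] centre in tool rel hinge (R,-d) [ 0.2069 -0.0204] t 15.7 F tool [-0.7 -0.6 -0.7] open -2.42605212993788e-05
0.49 0.91252726
```

View pics/s4.png

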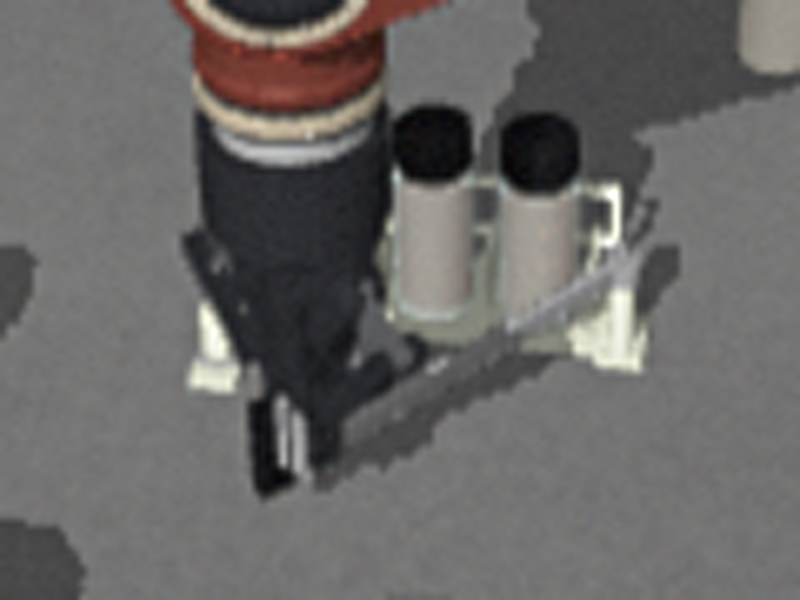

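jog_arm(commands=[0.01,0.17,0,0,0,0.5,0,0.01,0.17,0,0,0,0.5,0,0.01,0.17,0,0,0,0.5,0,0.01,0.17,0,0,0,0.5,0,0.01,0.17,0,0,0,0.5,0,0.01,0.17,0,0,0,0.5,0,0.01,0.17,0,0,0,0.5,0,0.01,0.17,0,0,0,0.5,0,0.01,0.17,0,0,0,0.5,0,0.01,0.17,0,0,0,0.5,0,0.01,0.17,0,0,0,0.5,0,0,0,0,0,0,0,0])

```text
t: 17.3
tool_pos: [0.632, 0.0531, 0.0682]
tool_rot: [3.106, 0.471, -0.0]
contact_force: [-0.4, 0.1, -0.6]
opening: -0.0001
grip_force: 0.0
```

```bash
python3 g.py
```

```text
q [-0.033  0.222  1.712 -0.     1.207  1.236] pos [0.632  0.0531 0.0682] yaw 0.3012 z [ 0.e+00 -4.e-04 -1.e+00] centre in tool rel hinge (R,-d) [ 0.2036 -0.0217] t 17.3 F tool [-0.3 -0.2  0.6] open -7.663366723454455e-05
```

jog_arm(commands=[0.01,0.09,0,0,0,0.25,0,0.01,0.09,0,0,0,0.25,0,0.01,0.09,0,0,0,0.25,0,0.01,0.09,0,0,0,0.25,0,0,0,0,0,0,0,0])

```text
t: 17.92
tool_pos: [0.64, 0.0333, 0.0682]
tool_rot: [3.125, 0.317, 0.001]
contact_force: [-0.1, -0.7, 0.3]
opening: 0.0
grip_force: 0.0
```

jog_arm(commands=[0,0.035,0,0,0,0.1,0,0,0,0,0,0,0,0])

```text
t: 18.18
tool_pos: [0.6402, 0.0317, 0.0682]
tool_rot: [3.127, 0.302, 0.0]
contact_force: [0.6, -0.5, 0.7]
opening: -0.0002
grip_force: 0.0
```

jog_arm(commands=[0,0.035,0,0,0,0.1,0,0,0,0,0,0,0,0])

```text
t: 18.42
tool_pos: [0.6406, 0.0296, 0.0681]
tool_rot: [3.128, 0.286, 0.0]
contact_force: [0.5, 0.2, 0.6]
opening: -0.0003
grip_force: 0.0
```

jog_arm(commands=[0,0.035,0,0,0,0.1,0,0,0,0,0,0,0,0])

```text
t: 18.68
tool_pos: [0.6409, 0.0274, 0.0681]
tool_rot: [3.13, 0.271, -0.0]
contact_force: [0.5, -0.5, -0.4]
opening: 0.0001
grip_force: 0.0
```

jog_arm(commands=[0,0.035,0,0,0,0.1,0,0,0,0,0,0,0,0])

```text
t: 18.92
tool_pos: [0.6413, 0.0253, 0.0681]
tool_rot: [3.131, 0.255, -0.0]
contact_force: [0.7, -0.3, -0.1]
opening: -0.0002
grip_force: 0.0
```

jog_arm(commands=[0,0.035,0,0,0,0.1,0,0,0,0,0,0,0,0])

```text
t: 19.18
tool_pos: [0.6416, 0.0233, 0.0681]
tool_rot: [3.132, 0.239, -0.0]
contact_force: [0.5, 0.1, 0.6]
opening: 0.0002
grip_force: 0.0
```

jog_arm(commands=[0,0.02,0,0,0,0.06,0,0,0,0,0,0,0,0])

```text
t: 19.42
tool_pos: [0.6418, 0.0222, 0.0681]
tool_rot: [3.133, 0.23, -0.0]
contact_force: [-0.1, 0.9, 0.7]
opening: 0.0004
grip_force: 0.1
```

jog_arm(commands=[0,0.02,0,0,0,0.06,0,0,0,0,0,0,0,0])

```text
t: 19.68
tool_pos: [0.642, 0.0211, 0.0681]
tool_rot: [3.134, 0.221, -0.0]
contact_force: [0.3, -0.0, -1.0]
opening: 0.0004
grip_force: 0.1
```

jog_arm(commands=[0,0.02,0,0,0,0.06,0,0,0,0,0,0,0,0])

```text
t: 19.92
tool_pos: [0.6422, 0.0199, 0.0681]
tool_rot: [3.134, 0.211, 0.0]
contact_force: [-0.3, 0.3, 0.1]
opening: -0.0001
grip_force: 0.2
```

jog_arm(commands=[0,0.02,0,0,0,0.06,0,0,0,0,0,0,0,0])

```text
t: 20.18
tool_pos: [0.6423, 0.0192, 0.0682]
tool_rot: [-3.134, -0.202, -0.0]
contact_force: [0.2, 3.6, -0.7]
opening: -0.0002
grip_force: 1.6
```

jog_arm(commands=[0,0.02,0,0,0,0.06,0,0,0,0,0,0,0,0])

```text
t: 20.42
tool_pos: [0.6425, 0.0188, 0.0682]
tool_rot: [-3.133, -0.193, -0.0]
contact_force: [0.4, 6.5, 0.6]
opening: -0.0001
grip_force: 3.0
```

```bash
python3 g.py
```

```text
q [-0.087  0.24   1.691  0.002  1.211  1.36 ] pos [0.6425 0.0188 0.0682] yaw 0.1228 z [ 1.0e-04  2.2e-03 -1.0e+00] centre in tool rel hinge (R,-d) [ 0.2027 -0.0221] t 20.425 F tool [ 1.1 -6.4 -0.6] open -0.0001283004835558537
```

jog_arm(commands=[0,0.012,0,0,0,0.03,0,0,0,0,0,0,0,0])

```text
t: 20.68
tool_pos: [0.6425, 0.0186, 0.0682]
tool_rot: [-3.133, -0.188, -0.0]
contact_force: [0.4, 9.1, 0.4]
opening: 0.0
grip_force: 3.9
```

jog_arm(commands=[0,0.012,0,0,0,0.03,0,0,0,0,0,0,0,0])

```text
t: 20.92
tool_pos: [0.6427, 0.018, 0.0682]
tool_rot: [-3.133, -0.183, -0.001]
contact_force: [0.5, 9.0, -0.1]
opening: -0.0001
grip_force: 3.9
```

jog_arm(commands=[0,0.01,0,0,0,0.03,0,0,0,0,0,0,0,0])

```text
t: 21.18
tool_pos: [0.6429, 0.0169, 0.0682]
tool_rot: [-3.134, -0.179, -0.001]
contact_force: [0.9, 5.7, -0.5]
opening: 0.0001
grip_force: 2.9
```

jog_arm(commands=[0,0.01,0,0,0,0.03,0,0,0,0,0,0,0,0])

```text
t: 21.42
tool_pos: [0.643, 0.0162, 0.0682]
tool_rot: [-3.135, -0.174, -0.001]
contact_force: [1.6, 5.9, -0.2]
opening: -0.0003
grip_force: 2.8
```

jog_arm(commands=[0,0.015,0,0,0,0.04,0,0,0,0,0,0,0,0])

```text
t: 21.68
tool_pos: [0.6433, 0.0148, 0.0683]
tool_rot: [-3.136, -0.168, -0.002]
contact_force: [1.1, 5.4, -0.6]
opening: -0.0002
grip_force: 2.2
```

jog_arm(commands=[0,0.015,0,0,0,0.04,0,0,0,0,0,0,0,0])

```text
t: 21.92
tool_pos: [0.6435, 0.0136, 0.0683]
tool_rot: [-3.137, -0.162, -0.002]
contact_force: [2.5, 4.4, -0.8]
opening: -0.0001
grip_force: 1.9
```

jog_arm(commands=[0,0.015,0,0,0,0.04,0,0,0,0,0,0,0,0])

```text
t: 22.18
tool_pos: [0.6433, 0.0123, 0.0683]
tool_rot: [3.138, 0.155, 0.001]
contact_force: [1.9, 3.3, -0.4]
opening: -0.0001
grip_force: 1.6
```

jog_arm(commands=[0,0.015,0,0,0,0.04,0,0,0,0,0,0,0,0])

```text
t: 22.42
tool_pos: [0.6429, 0.0107, 0.0681]
tool_rot: [3.137, 0.149, -0.001]
contact_force: [1.1, 0.9, 1.1]
opening: -0.0001
grip_force: 0.5
```

jog_arm(commands=[0,0.015,0,0,0,0.04,0,0,0,0,0,0,0,0])

```text
t: 22.68
tool_pos: [0.643, 0.0101, 0.0681]
tool_rot: [3.138, 0.142, -0.001]
contact_force: [0.7, 1.2, 2.0]
opening: -0.0002
grip_force: 0.6
```

jog_arm(commands=[0,0.015,0,0,0,0.04,0,0,0,0,0,0,0,0])

```text
t: 22.92
tool_pos: [0.6432, 0.0092, 0.068]
tool_rot: [3.138, 0.136, -0.001]
contact_force: [0.1, 0.9, 0.8]
opening: 0.0001
grip_force: 0.3
```

jog_arm(commands=[0,0.015,0,0,0,0.04,0,0,0,0,0,0,0,0])

```text
t: 23.18
tool_pos: [0.6433, 0.0084, 0.068]
tool_rot: [3.138, 0.13, -0.0]
contact_force: [-0.1, -0.4, 0.5]
opening: 0.0
grip_force: 0.2
```

jog_arm(commands=[0,0.015,0,0,0,0,0,0,0,0,0,0,0,0])

```text
t: 23.42
tool_pos: [0.6434, 0.0076, 0.068]
tool_rot: [3.139, 0.13, -0.0]
contact_force: [0.8, 0.7, -0.1]
opening: 0.0002
grip_force: 0.4
```

jog_arm(commands=[0,0.015,0,0,0,0,0,0,0,0,0,0,0,0])

```text
t: 23.68
tool_pos: [0.6434, 0.0072, 0.068]
tool_rot: [-3.138, -0.13, 0.0]
contact_force: [0.2, 1.6, 0.7]
opening: -0.0002
grip_force: 1.4
```

jog_arm(commands=[0,0.015,0,0,0,0,0,0,0,0,0,0,0,0])

```text
t: 23.92
tool_pos: [0.6435, 0.0065, 0.068]
tool_rot: [-3.138, -0.13, 0.0]
contact_force: [0.8, 6.3, 0.4]
opening: -0.0001
grip_force: 2.5
```

jog_arm(commands=[0,0.008,0,0,0,0,0,0,0,0,0,0,0,0])

```text
t: 24.18
tool_pos: [0.6435, 0.0062, 0.068]
tool_rot: [-3.138, -0.13, 0.0]
contact_force: [0.3, 6.4, -0.3]
opening: 0.0001
grip_force: 2.9
```

jog_arm(commands=[0,-0.05,0,0,0,0,0,0,-0.3,0,0,0,0,0,0,-0.8,0,0,0,0,0,0,0,-0.8,0,0,0,0,0,0,-0.8,0,0,0,0,0,0,-0.8,0,0,0,0,-0.6,-0.8,0,0,0,0,0,-1,-0.8,0,0,0,0,0,-1,-0.8,0,0,0,0,0,-1,-0.8,0,0,0,0,0,0,0,0,0,0,0,0])

```text
t: 25.55
tool_pos: [0.4395, 0.2259, 0.212]
tool_rot: [3.139, 0.138, 0.0]
contact_force: [0.6, -0.4, 0.2]
opening: -0.0002
grip_force: 0.0
```

```bash
python3 - <<'E'
from h import *
for c in("top","side"):
    d=eyes.get_image(c);np.savez(f"{c}3.npz",**d);W=cloud(d)
    for r in nets.silhouettes(c,"keeper")[:1]:
        w=W[r["mask"]];w=w[(w[:,2]>.045)&(w[:,2]<.066)];l=cv2.fitLine(w[:,:2].astype(np.float32),2,0,.01,.01).ravel();print(c,r["p"],len(w),np.arctan2(l[1],l[0])+.059)
cv2.imwrite("pics/s5.png",cv2.resize(d["image"][160:250,190:310,::-1],(800,600),interpolation=2))
E
python3 m.py|grep -E "^(jar|ja|jb|jar3) "; python3 g.py
```

```text
top 0.78 126 0.13776048
side 0.67 248 0.14527358
jar top 0
ja top 159 mean [ 0.5835 -0.0644  0.1048] mid [ 0.5837 -0.0645  0.1047] circ 0.5838 -0.0646 0.0181
jb top 163 mean [ 0.534  -0.0613  0.1046] mid [ 0.5335 -0.0612  0.1051] circ 0.534 -0.0612 0.0185
jar side 0
ja side 72 mean [ 0.5838 -0.0588  0.1035] mid [ 0.5838 -0.0619  0.1034] circ 0.5842 -0.0621 0.0212
jb side 74 mean [ 0.5343 -0.0548  0.1035] mid [ 0.5342 -0.0569  0.1044] circ 0.5329 -0.0567 0.0199
jar3 top 169 mean [ 0.4843 -0.058   0.1046] mid [ 0.4847 -0.0573  0.1038] circ 0.485 -0.0579 0.0186
jar3 side 50 mean [ 0.4907 -0.0509  0.1031] mid [ 0.4904 -0.0526  0.1034] circ 0.4855 -0.0529 0.0195
q [ 3.170e-01 -2.510e-01  1.927e+00 -1.000e-03  1.465e+00  1.806e+00] pos [0.4432 0.2235 0.2124] yaw 0.0822 z [ 8.e-04 -3.e-04 -1.e+00] centre in tool rel hinge (R,-d) [ 0.0199 -0.2507] t 25.75 F tool [-0.2  0.3 -0. ] open 0.00012464582880632015
```

View pics/s5.png

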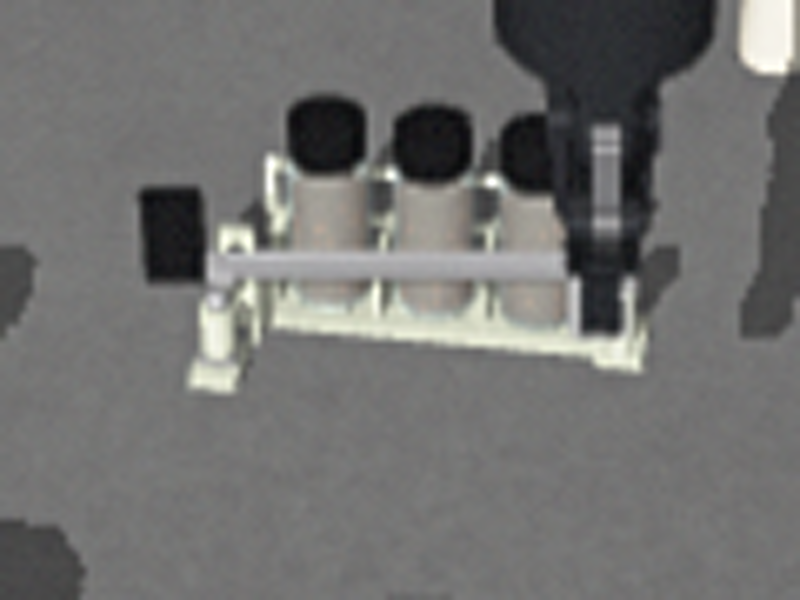

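```bash
python3 -c "
from station import job
print(job.finish_job())"
```

```text
the job is handed in; nothing more can be done
None
```

The jar stands released in the formerly empty bay against the rear rails. I pushed the keeper bar past its ball catch (about 9 N peak) onto its rubber stop, backed the arm clear and handed the job in; the hand-in call gave no verdict.

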